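# Clear the batten corner and square the soap case into it

### The job

Pick the green comb out of the batten corner and put it in the hanging basket. Then slide the soap case along the plank, flat all the way, fully home into the corner: its long side flush against the long batten and its end flush against the short one. Leave the lota, the cup and the nail clipper where they are.

Things in the scene. Friction and masses are not known exactly. Their poses are not given: they have to be found in the camera images.
- fence: Fixed corner of two light wooden battens, 18 mm thick, 25 mm high, on the blue plank. Origin: inner corner where the inner faces meet, at plank height (z = 0). The long batten's inner face is the plane x = 0, from y = 0 to y = -200 mm; the short batten's is the plane y = 0, from x = 0 to x = -150 mm. The case's space is at negative x and y. Its yaw differs each time.
- soap_case: Closed clear plastic soap case, whitish with pale pink soap inside; a rigid box 100 mm (its x) by 140 mm (its y, long axis) by 42 mm high, too wide to grip, so it is slid. 0.2 to 0.45 kg, not known beforehand. Origin: centre of its underside; fully home this lies at x = -50 mm, y = -70 mm in the fence frame (either end may go first).
- comb: Green plastic comb lying flat in the batten corner, 160 mm long (its x), 34 mm wide (its y), 10 mm thick, 40 g. Origin: centre of its underside, which is also a good place to grip it across its width.
- basket: Fixed yellow plastic basket on a chrome hook rail. Origin: on the plank (z = 0) under the basket's centre. Inside 250 mm (x) by 180 mm (y); inner floor at z = 60 mm, rim at z = 125 mm, walls 4 mm. The rail runs along x at y = -130 mm, top at z = 193 mm (hooks to 200 mm), posts at x = +-160 mm; open from above.
- lota: Aluminium lota (round water pot), 112 mm across the belly, 105 mm high, standing on the plank; leave alone. Origin: centre of its underside.
- cup: White ceramic cup, 80 mm across the rim, 85 mm high, standing on the plank; leave alone. Origin: centre of its underside.
- clipper: Steel nail clipper, 80 mm long (its x), 15 mm wide, 16 mm high, lying on the plank; leave alone. Origin: centre of its underside.
There are look-alikes about, which are no part of the job. Of the things shaped like the soap_case, the clear one is meant.

How it is judged:
By the outcome, as a careful person would: the job done as asked, in the order asked, and still so for the second after the job is handed in, with the robot touching nothing.
It also fails if it takes over 72 s, if anything falls off the work surface, if the arm or the gripper's body presses on something with over 40 N, if the wrist force passes 120 N, or if a joint passes its speed limit or range.

### The arm

A 6-joint arm with a two-finger parallel gripper is mounted at the origin on the work surface. World frame = base frame: x ahead of the robot, y to its left, z up, the work surface at z = 0. Lengths are in m, angles in rad, forces in N, time in s.
With the tool pointing down it reaches from about 0.35 to 0.85 m from the base axis. Payload 8.1 kg.
Tool frame: the origin (TCP) lies at the very end of the fingers, on their centre line; the grasp point (between the pads) lies r.hold_point_z behind it (r.hold_point_z is the distance from the TCP to the grasp point, in m); z points along the fingers, y is the line along which they close (so a half turn about z gives the same grasp; the last joint's range is limited). The gripper opens to 93 mm and grips with 3 to 60 N. Pads are 15 mm wide; open, the fingers measure 128 mm over their backs; the gripper's body (75 mm by 188 mm) begins 65 mm behind the grasp point.
Start: joints at [-1.426, 0.13, 1.488, -0, 1.523, -0.085], TCP at [0.137, -0.584, 0.219] pointing down, gripper open.
Joint ranges: [-2.96, 2.96], [-0.89, 2.26], [0.02, 2.5], [-1.34, 4.48], [0, 2.73], [-2.66, 2.66]. Speed limits (rad/s): [2.39, 2.39, 2.79, 3.14, 3.14, 3.14].

### API

Orientations are given as a rotation vector (axis times angle).
In Python, from workcell import state, optics, r gives the robot as it stands. The module is installed in compiled form; this text tells all that it offers.
- The arm moves only by the tool jog_arm, never from a script. Its arguments are lists of equal length, an entry for each row: "hand": the opening in per cent of the stroke, from 0 (shut) to 100 (fully open); "slide": the shift along the tool's x, y, z in mm, a list of three; "yaw": the turn about the tool's z in degrees. In form: {"hand": [hand, ...], "slide": [[x, y, z], ...], "yaw": [yaw, ...]}. A call has 1 to 8 rows; each row shifts and turns the commanded pose from where the row before left it, along the tool's axes as they then stand; what a row does not reach is not made up. A row lasts 1/12 s, in which the tool goes at most 41.7 mm and 7.16 degrees, less where a joint would pass 70% of its speed; a pose out of reach is approached as far as the arm can. A call with a gripper value outside its range is refused whole. The fingers move at their own pace and stop on an object; "squeeze" is the grip in N (left out, the last holds). Time passes only in rows, so rows that do not move let the fingers close. It gives the time, the measured TCP pose, the force, the opening and the grip force at its end, in the units of the state.
- state(): the state, without advancing time (a new reading comes with each control period).
- optics.snapshot(name): name is "side" or "top"; returns (picture, depth): 400x640x3 uint8, red, green, blue; 400x640 float32, m along the optical axis (not along the pixel's ray), 0 where there is no reading.
- optics.calibration(name): a dict with "mtx" (3x3 intrinsics, pixels), "distortion" ([k1, k2, p1, p2, k3] as OpenCV has them; the pictures are not rectified), "R" (3x3) and "t" (3): a world point X has camera coordinates R X + t. Camera axes: x right, y down, z forward; pixel columns grow to the right and rows downward; lengths in m; the calibration is good to about 2 mm. A picture is of the moment at which its call begins. calibration takes no time and is no camera call.
- r.job_done(): hands the job in; it is judged then, once.
Trained networks look in the newest picture that a camera, given by its name, has taken for a name from the list of things; names that differ only in an ending like _2 or _b are one class to them, and where a whole thing is asked for, a point or a joint stands for the part that bears it (a point fixed in the world has none). Each returns a list of dicts, best first, with "score" (0 to 1); they miss things now and then, are a little off and sometimes report something else, mostly with a low value. They report only what shows in the picture. A call takes as long as a camera call. They do not tell look-alikes from the thing itself.
- optics.cut_out(camera, target): "mask" (400x640 bool, what is visible of it) and "position" ([column, row] in pixels, amid what is visible of it).
- optics.mark_of(camera, target): "position" ([column, row] in pixels: a listed point, or the origin of a listed thing).
The state is a dict: "clock": time; "joint_pos": joint angles; "joint_velocities": joint speeds; "tau": joint torques, N m; "tcp_pos": TCP position; "ee_rot": TCP orientation; "force": force on the tool from outside, world axes, zero at the start; "ft_torque": the same for the moment, N m; "opening": finger opening in m; "grip_force": force on a finger pad.
Only numpy, scipy, OpenCV 4.12 (cv2) and the standard library are available. Lean on these libraries where they do the work, as an engineer would, in place of code of your own. Each camera call takes 0.05 s, during which the arm holds its last target. There are 200 camera calls.

## Working session

There is one attempt and no reset: what is moved stays moved. The work goes in short steps, Python scripts to look and compute and a tool call to move; the robot and the scene stay as the last step left them, time stands still between calls to the robot, and variables do not carry over. Pictures are saved under pics/ and viewed, at most 10 in all, crops included, and the job is handed in when it is done.

Besides the shell and the picture viewer there is one more tool, called after ">>>" by a JSON object that holds its "fn" and its "kwargs", one argument or row to a line. jog_arm: Moves the arm, as the interface text tells. Its arguments: {"type":"object","properties":{"hand":{"type":"array","items":{"type":"number"}},"slide":{"type":"array","items":{"type":"array","items":{"type":"number"}}},"yaw":{"type":"array","items":{"type":"number"}},"squeeze":{"type":"number"}},"required":["hand","slide","yaw"]}

```bash
mkdir -p pics; cat > h.py <<'E'
import numpy as np, cv2
from workcell import state, optics, r
def cal(n):
    c=optics.calibration(n); return [np.array(c[k],float) for k in("mtx","distortion","R","t")]
def pts(n,dep,uv):
    K,D,R,t=cal(n); uv=np.asarray(uv,float).reshape(-1,2)
    z=dep[uv[:,1].round().astype(int),uv[:,0].round().astype(int)]
    p=cv2.undistortPoints(uv.reshape(-1,1,2),K,D).reshape(-1,2)
    return (np.c_[p*z[:,None],z]-t)@R
def plane(n,uv,h):
    K,D,R,t=cal(n)
    p=cv2.undistortPoints(np.asarray(uv,float).reshape(-1,1,2),K,D).reshape(-1,2)
    d=np.c_[p,np.ones(len(p))]@R; o=-R.T@t
    return (o+d*((h-o[2])/d[:,2])[:,None])
def proj(n,X):
    K,D,R,t=cal(n); return cv2.projectPoints(np.asarray(X,float).reshape(-1,3),cv2.Rodrigues(R)[0],t,K,D)[0].reshape(-1,2)
E
python3 - <<'E'
from h import *
ims=[]
for n in("top","side"):
    p,d=optics.snapshot(n); np.save(n+"_d.npy",d); cv2.imwrite(f"pics/{n}0.png",p[:,:,::-1])
    c=cal(n); print(n,"cam at",(-c[2].T@c[3]).round(3))
    for T in("fence","soap_case","comb","basket","lota","cup","clipper"):
        m=optics.mark_of(n,T); q=optics.cut_out(n,T)
        print(T,[(np.round(x["position"]),round(x["score"],2),plane(n,x["position"],0)[0,:2].round(3)) for x in m[:3]],[(np.round(x["position"]),round(x["score"],2),int(x["mask"].sum())) for x in q[:3]])
print(state(),r.hold_point_z)
E
```

```text
top cam at [ 0.253 -0.017  1.232]
fence [(array([248., 132.]), 0.81, array([0.684, 0.228]))] [(array([261., 123.]), 0.96, 825)]
soap_case [(array([272., 250.]), 0.94, array([0.319, 0.148])), (array([361., 239.]), 0.84, array([ 0.35 , -0.118])), (array([210., 221.]), 0.68, array([0.405, 0.336]))] [(array([309., 181.]), 0.92, 1592), (array([193., 290.]), 0.72, 1895), (array([270., 245.]), 0.66, 1700)]
comb [(array([291., 137.]), 0.63, array([0.669, 0.093]))] [(array([293., 136.]), 0.73, 492)]
basket [(array([449., 190.]), 0.96, array([ 0.498, -0.386]))] [(array([465., 182.]), 0.83, 8445)]
lota [(array([393., 107.]), 0.96, array([ 0.763, -0.225]))] [(array([398., 102.]), 0.96, 1153)]
cup [(array([212., 223.]), 0.84, array([0.401, 0.327]))] [(array([206., 220.]), 0.68, 747)]
clipper [(array([204., 153.]), 0.44, array([0.617, 0.363])), (array([250., 132.]), 0.23, array([0.685, 0.221]))] []
side cam at [0.249 0.648 0.815]
fence [(array([215., 259.]), 0.84, array([0.686, 0.236]))] [(array([221., 254.]), 0.62, 1298)]
soap_case [(array([380., 199.]), 0.97, array([ 0.347, -0.103])), (array([36
[... 776 characters left out ...]
.]), 0.84, 249)]
{'clock': 1.5, 'joint_pos': array([-1.42642417e+00,  1.30371476e-01,  1.48821962e+00, -4.62384349e-06,
        1.52304420e+00, -8.54224408e-02]), 'joint_velocities': array([-0.00065086,  0.0014148 , -0.00195728,  0.00011164, -0.00237478,
       -0.00052863]), 'tau': array([ 1.12834441e-03, -5.59748018e+01, -4.92044842e+01,  7.68978219e-02,
        2.27607647e-02, -6.15447243e-05]), 'tcp_pos': array([ 0.13667075, -0.58420769,  0.21864148]), 'ee_rot': array([-3.12083651e+00, -3.60162304e-01,  9.22591620e-06]), 'force': array([0.17284754, 0.56521562, 0.35454297]), 'ft_torque': array([0.00033356, 0.05879722, 0.01563885]), 'grip_force': 0.0, 'opening': 0.09305997685733601} 0.0188
```

View pics/top0.png

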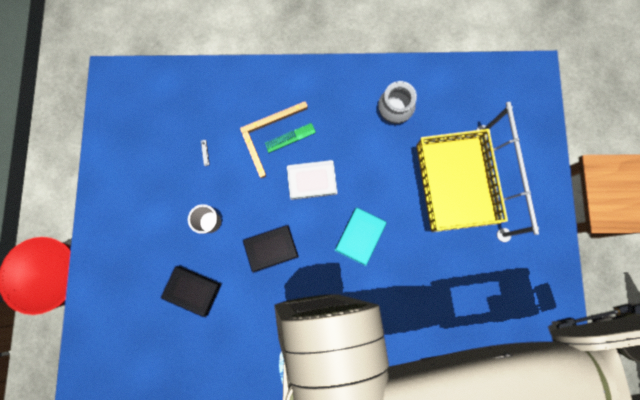

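View pics/side0.png

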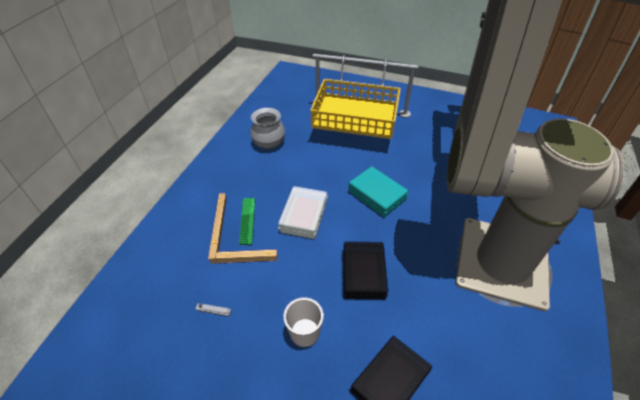

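Four box-shaped things in the top view: black (270,248), black (192,290), teal (360,236) and whitish with pale pink inside (312,179). The whitish one fits "clear", so I'll confirm it in a crop. The comb is at (290,137), the fence corner at (245,130), and the basket at (462,180).

```bash
cat >> h.py <<'E'
def rect(n,mask,h):
    c=max(cv2.findContours(mask.astype(np.uint8),cv2.RETR_EXTERNAL,cv2.CHAIN_APPROX_NONE)[0],key=cv2.contourArea)
    P=plane(n,c.reshape(-1,2),h)[:,:2]
    (cx,cy),(w,l),a=cv2.minAreaRect((P*1000).astype(np.float32))
    if w>l: w,l,a=l,w,a+90
    return np.round([cx,cy,w,l,(a+90)%180 if False else a],1), len(c)   # a: direction of short side, deg
def win(hsv,lo,hi,box):
    m=cv2.inRange(hsv,lo,hi); k=np.zeros_like(m); x0,y0,x1,y1=box; k[y0:y1,x0:x1]=1; return m*k
E
python3 - <<'E'
from h import *
p=cv2.imread("pics/top0.png"); d=np.load("top_d.npy"); s=cv2.imread("pics/side0.png"); ds=np.load("side_d.npy")
a=cv2.resize(p[90:210,225:355],None,fx=4,fy=4,interpolation=cv2.INTER_CUBIC); b=cv2.resize(s[180:280,190:340],None,fx=2,fy=2)
o=np.zeros((480,520+300,3),np.uint8);o[:,:520]=a;o[:200,520:]=b; cv2.imwrite("pics/crop1.png",cv2.resize(o,(800,468)))
hsv=cv2.cvtColor(p,cv2.COLOR_BGR2HSV)
g=win(hsv,(45,80,40),(80,255,255),(255,110,325,165)); w=win(hsv,(0,0,140),(180,80,255),(280,150,345,210))
f=win(hsv,(10,50,120),(30,255,255),(230,90,320,185))
for nm,m,h in(("comb",g,.01),("case",w,.042),("fence",f,.025)):
    print(nm,rect("top",m,h),int((m>0).sum()))
    q=np.argwhere(m>0)[:,::-1]; X=pts("top",d,q); print(" z pct",np.percentile(X[:,2],[5,50,95]).round(4), "med",np.median(X,0).round(3))
# fence: fit each arm centreline
q=np.argwhere(f>0)[:,::-1]; P=plane("top",q,.025)[:,:2]
L=P[(q[:,0]>258)&(q[:,1]<128)];S=P[(q[:,1]>138)]
for A in(L,S):
    c=A.mean(0);u=np.linalg.svd(A-c)[2][0]; print("arm",c.round(4),u.round(4),np.degrees(np.arctan2(u[1],u[0])).round(1), np.ptp((A-c)@np.array([-u[1],u[0]])).round(4))
y=win(hsv,(22,120,120),(35,255,255),(400,110,520,250)); print("basket",rect("top",y,.125))
for n in("lota","cup","clipper"):
    pass
E
```

```text
comb (array([663. ,  96.7,  33. , 155.7,  24. ]), 117) 367
 z pct [0.0033 0.0095 0.0145] med [0.667 0.075 0.01 ]
case (array([523.7,  27.9, 103.8, 139.9,   6.5]), 154) 1627
 z pct [0.0324 0.0416 0.0458] med [0.523 0.027 0.042]
fence (array([653.5, 116.8, 169.8, 214.6,  23.1]), 223) 715
 z pct [0.0166 0.0245 0.0288] med [0.696 0.186 0.024]
arm [0.7334 0.1197] [-0.3962  0.9181] 113.3 0.0205
arm [0.5963 0.1997] [-0.9188 -0.3946] -156.8 0.0177
basket (array([ 504.9, -378.6,  202. ,  264.3,   96.8]), 363)
```

View pics/crop1.png

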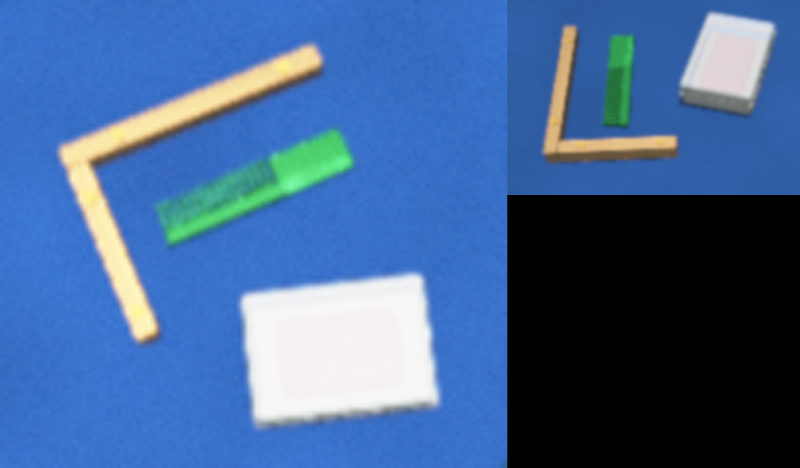

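Crop confirms it: the whitish clear case with pink soap is at top (312,179), and the comb lies flat about parallel to the long batten. First I turn and lift, then travel to above the comb.

>>> {"fn": "jog_arm", "kwargs": {
  "hand": [100,100,100,100,100,100,100,100],
  "slide": [
    [0,0,-5],
    [0,0,-5],
    [0,0,-5],
    [0,0,-5],
    [0,0,-5],
    [0,0,-5],
    [0,0,-5],
    [0,0,-5]
  ],
  "yaw": [-7,-7,-7,-7,-7,-7,-7,-7]
}}

```text
clock: 2.17
tcp_pos: [0.1367, -0.5842, 0.2589]
ee_rot: [2.581, 1.791, -0.0]
force: [0.4, 0.7, 0.1]
opening: 0.0933
grip_force: 0.0
```

>>> {"fn": "jog_arm", "kwargs": {
  "hand": [100,100,100,100,60,60,60],
  "slide": [
    [0,0,0],
    [0,0,0],
    [0,0,0],
    [0,0,0],
    [0,0,0],
    [0,0,0],
    [0,0,0]
  ],
  "yaw": [-7,-7,-7,-7,-7,-7,-3]
}}

```text
clock: 2.75
tcp_pos: [0.1367, -0.5842, 0.2586]
ee_rot: [-1.698, -2.643, 0.0]
force: [-0.1, 0.1, -0.1]
opening: 0.0774
grip_force: 0.0
```

>>> {"fn": "jog_arm", "kwargs": {
  "hand": [60,60,60,60,60,60,60,60],
  "slide": [
    [17,31.5,0],
    [17,31.5,0],
    [17,31.5,0],
    [17,31.5,0],
    [17,31.5,0],
    [17,31.5,0],
    [17,31.5,0],
    [17,31.5,0]
  ],
  "yaw": [0,0,0,0,0,0,0,0]
}}

```text
clock: 3.42
tcp_pos: [0.3117, -0.3555, 0.2588]
ee_rot: [1.707, 2.636, -0.0]
force: [0.6, -0.9, 0.9]
opening: 0.0561
grip_force: 0.0
```

>>> {"fn": "jog_arm", "kwargs": {
  "hand": [60,60,60,60,60,60,60,60],
  "slide": [
    [17,31.5,0],
    [17,31.5,0],
    [17,31.5,0],
    [17,31.5,0],
    [17,31.5,0],
    [17,31.5,0],
    [17,31.5,0],
    [17,31.5,0]
  ],
  "yaw": [0,0,0,0,0,0,0,0]
}}

```text
clock: 4.08
tcp_pos: [0.486, -0.1281, 0.2589]
ee_rot: [1.707, 2.637, 0.0]
force: [0.6, -0.4, 0.2]
opening: 0.0559
grip_force: 0.0
```

>>> {"fn": "jog_arm", "kwargs": {
  "hand": [60,60,60,60,60,60,60,60],
  "slide": [
    [17,31.5,0],
    [17,31.5,0],
    [17,31.5,0],
    [17,31.5,0],
    [17,31.5,0],
    [17,31.5,0],
    [17,31.5,0],
    [17,31.5,0]
  ],
  "yaw": [0,0,0,0,0,0,0,0]
}}

```text
clock: 4.75
tcp_pos: [0.6603, 0.0992, 0.2586]
ee_rot: [1.707, 2.637, 0.0]
force: [0.7, -0.1, -0.3]
opening: 0.0555
grip_force: 0.0
```

```bash
cat >> h.py <<'E'
from scipy.spatial.transform import Rotation as Ro
def to(*T):  # targets x,y,z(mm),ydir(deg of tool y) -> slide mm (at present tool axes) and yaw
    s=state(); M=Ro.from_rotvec(s["ee_rot"]).as_matrix(); p=s["tcp_pos"]*1000; a=np.degrees(np.arctan2(M[1,1],M[0,1]))
    print("t",s["clock"],"tcp",p.round(1),"ydir",a.round(2),"tilt",M[2,2].round(5),"F",s["force"].round(1),"open",round(s["opening"]*1000,1),"grip",round(s["grip_force"],1),"q",s["joint_pos"].round(2))
    for t in T: print(" ->",t,"slide",(M.T@(np.array(t[:3])-p)).round(1),"yaw",round((a-t[3]+180)%360-180,2))
E
python3 -c "
from h import *
to((663,96.7,60,24),(663,96.7,2,24))"
```

```text
t 4.75 tcp [660.3  99.2 258.6] ydir 24.18 tilt -1.0 F [ 0.7 -0.1 -0.3] open 55.5 grip 0.0 q [ 0.07  0.3   1.22 -0.    1.62 -0.35]
 -> (663, 96.7, 60, 24) slide [ -3.4   1.5 198.6] yaw 0.18
 -> (663, 96.7, 2, 24) slide [ -3.4   1.5 256.6] yaw 0.18
```

>>> {"fn": "jog_arm", "kwargs": {
  "hand": [60,60,60,60,60,60,60,60],
  "slide": [
    [-3.4,1.5,30],
    [0,0,40],
    [0,0,40],
    [0,0,40],
    [0,0,40],
    [0,0,30],
    [0,0,20],
    [0,0,10]
  ],
  "yaw": [0,0,0,0,0,0,0,0]
}}

```text
clock: 5.42
tcp_pos: [0.6591, 0.0948, 0.004]
ee_rot: [-1.704, -2.633, 0.006]
force: [-0.6, 0.0, -0.8]
opening: 0.0559
grip_force: 0.0
```

>>> {"fn": "jog_arm", "kwargs": {
  "hand": [60,10,10,10,10,10,10,10],
  "slide": [
    [0,0,6],
    [0,0,0],
    [0,0,0],
    [0,0,0],
    [0,0,0],
    [0,0,0],
    [0,0,0],
    [0,0,0]
  ],
  "yaw": [0,0,0,0,0,0,0,0],
  "squeeze": 15
}}

```text
clock: 6.08
tcp_pos: [0.6638, 0.0951, 0.0048]
ee_rot: [1.706, 2.635, 0.003]
force: [-0.3, -0.5, 6.2]
opening: 0.0338
grip_force: 15.0
```

>>> {"fn": "jog_arm", "kwargs": {
  "hand": [10,10,10,10,10,10,10,10],
  "slide": [
    [0,0,0],
    [0,0,-10],
    [0,0,-30],
    [0,0,-40],
    [0,0,-40],
    [0,0,-40],
    [0,0,-40],
    [0,0,-40]
  ],
  "yaw": [0,0,0,0,0,0,0,0]
}}

```text
clock: 6.75
tcp_pos: [0.6616, 0.095, 0.2455]
ee_rot: [1.707, 2.637, 0.0]
force: [0.9, 0.4, -1.1]
opening: 0.0335
grip_force: 15.0
```

```bash
python3 - <<'E'
from h import *
p,d=optics.snapshot("side"); cv2.imwrite("pics/side1.png",p[:,:,::-1])
m=optics.cut_out("side","comb")
for x in m[:2]:
    q=np.argwhere(x["mask"])[:,::-1]; X=pts("side",d,q); print(x["score"],np.median(X,0).round(3))
to((505,-378.6,243,7+0),(505,-378.6,110,7))
p=cv2.imread("pics/top0.png"); hsv=cv2.cvtColor(p,cv2.COLOR_BGR2HSV); d=np.load("top_d.npy")
y=win(hsv,(22,120,120),(35,255,255),(400,110,520,250)); q=np.argwhere(y>0)[:,::-1]; X=pts("top",d,q)
k=(X[:,2]>.05)&(X[:,2]<.075); F=X[k][:,:2]; print("floor",cv2.minAreaRect((F*1000).astype(np.float32)),np.median(X[k],0))
k=X[:,2]>.115; F=X[k][:,:2]; print("rim",cv2.minAreaRect((F*1000).astype(np.float32)))
E
```

```text
0.72 [0.653 0.115 0.249]
t 6.85 tcp [665.9  95.3 253.9] ydir 24.17 tilt -0.99989 F [0.5 0.3 0.6] open 33.9 grip 15.0 q [ 0.07  0.3   1.23  0.    1.6  -0.36]
 -> (505, -378.6, 243, 7) slide [-366.4 -340.9    8. ] yaw 17.17
 -> (505, -378.6, 110, 7) slide [-365.8 -342.8  141. ] yaw 17.17
floor ((510.73065185546875, -386.05804443359375), (253.01992797851562, 190.71588134765625), 7.31003999710083) [ 0.50726404 -0.3952767   0.06018757]
rim ((461.96490478515625, -236.46829223632812), (279.69171142578125, 536.5001220703125), 16.02690315246582)
```

View pics/side1.png

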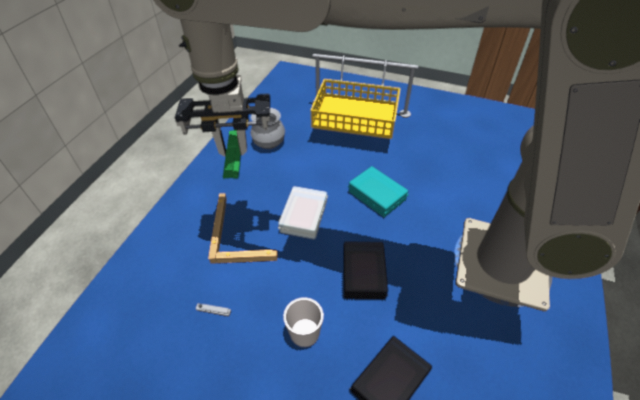

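The comb is held level in the gripper at (232,155), the basket is clear, and nothing else has moved. Turn it along the basket's long axis and carry it over.

>>> {"fn": "jog_arm", "kwargs": {
  "hand": [10,10,10,10,10,10,10,10],
  "slide": [
    [0,0,0],
    [0,0,0],
    [0,0,0],
    [0,0,0],
    [0,0,0],
    [0,0,0],
    [0,0,0],
    [0,0,0]
  ],
  "yaw": [7,7,7,7,7,7,7,7]
}}

```text
clock: 7.52
tcp_pos: [0.6617, 0.095, 0.2426]
ee_rot: [-2.75, -1.519, 0.001]
force: [0.6, -0.0, -0.1]
opening: 0.0338
grip_force: 15.0
```

>>> {"fn": "jog_arm", "kwargs": {
  "hand": [10,10,10,10,10,10,10,10],
  "slide": [
    [0,0,0],
    [0,0,0],
    [0,0,0],
    [0,0,0],
    [0,0,0],
    [0,0,0],
    [0,0,0],
    [0,0,0]
  ],
  "yaw": [7,7,7,7,7,7,7,2]
}}

```text
clock: 8.18
tcp_pos: [0.6618, 0.095, 0.2426]
ee_rot: [3.136, 0.185, -0.001]
force: [0.4, 0.7, -1.3]
opening: 0.0334
grip_force: 15.0
```

>>> {"fn": "jog_arm", "kwargs": {
  "hand": [10,10,10,10,10,10,10,10],
  "slide": [
    [-10,20,0],
    [-16,35,0],
    [-16,35,0],
    [-16,35,0],
    [-16,35,0],
    [-16,35,0],
    [-16,35,0],
    [-16,35,0]
  ],
  "yaw": [0,0,0,0,0,0,0,0]
}}

```text
clock: 8.85
tcp_pos: [0.573, -0.1846, 0.2428]
ee_rot: [-3.135, -0.197, 0.0]
force: [0.5, -0.4, -0.4]
opening: 0.0336
grip_force: 15.0
```

>>> {"fn": "jog_arm", "kwargs": {
  "hand": [10,10,10,10,10,10,10,10],
  "slide": [
    [-16,35,0],
    [-16,35,0],
    [-16,35,0],
    [-16,35,0],
    [-16,35,0],
    [-8,15,0],
    [0,0,0],
    [0,0,0]
  ],
  "yaw": [0,0,0,0,0,0,0,0]
}}

```text
clock: 9.52
tcp_pos: [0.5098, -0.3833, 0.2424]
ee_rot: [-3.135, -0.193, 0.001]
force: [-0.0, 0.5, 0.4]
opening: 0.0337
grip_force: 15.0
```

```bash
python3 - <<'E'
from h import *
p,d=optics.snapshot("top"); cv2.imwrite("pics/top2.png",p[:,:,::-1])
hsv=cv2.cvtColor(p[:,:,::-1].copy(),cv2.COLOR_BGR2HSV)
to((508,-385,120,-82.7),(508,-385,90,-82.7))
E
```

```text
t 9.5667 tcp [ 510.4 -382.3  242.5] ydir -82.88 tilt -1.0 F [0.4 0.2 0.1] open 33.3 grip 15.0 q [-0.72  0.22  1.34  0.    1.58  0.72]
 -> (508, -385, 120, -82.7) slide [ -2.7   2.5 122.5] yaw -0.18
 -> (508, -385, 90, -82.7) slide [ -2.7   2.6 152.5] yaw -0.18
```

View pics/top2.png

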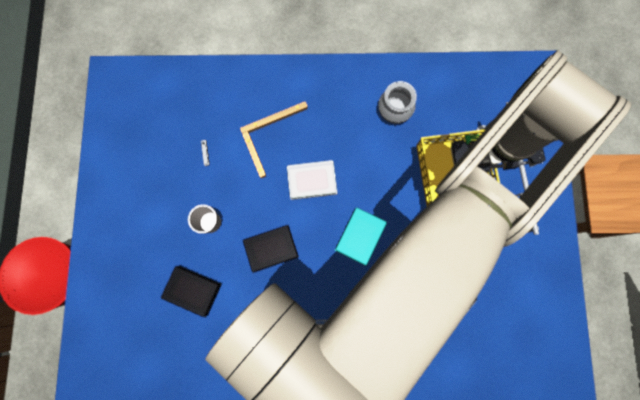

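Side framing is hidden, but the tool is over the basket and the scene is undisturbed (case at 312,179). Lower with a 20 mm shift away from the rail, and release.

>>> {"fn": "jog_arm", "kwargs": {
  "hand": [10,10,10,10,10,10,10,10],
  "slide": [
    [-3,-17,0],
    [0,0,30],
    [0,0,30],
    [0,0,30],
    [0,0,30],
    [0,0,25],
    [0,0,15],
    [0,0,0]
  ],
  "yaw": [0,0,0,0,0,0,0,0]
}}

```text
clock: 10.23
tcp_pos: [0.5037, -0.3621, 0.0779]
ee_rot: [-3.13, -0.199, 0.008]
force: [0.1, -0.6, -0.6]
opening: 0.0337
grip_force: 15.0
```

>>> {"fn": "jog_arm", "kwargs": {
  "hand": [60,60,60,60,60,60,60,60],
  "slide": [
    [0,0,0],
    [0,0,0],
    [0,0,0],
    [0,0,0],
    [0,0,0],
    [0,0,0],
    [0,0,0],
    [0,0,-10]
  ],
  "yaw": [0,0,0,0,0,0,0,0]
}}

```text
clock: 10.9
tcp_pos: [0.5042, -0.3652, 0.0907]
ee_rot: [-3.133, -0.196, 0.004]
force: [-0.4, -0.4, -0.5]
opening: 0.0557
grip_force: 0.0
```

>>> {"fn": "jog_arm", "kwargs": {
  "hand": [60,60,60,60,60,60,60,60],
  "slide": [
    [0,0,-30],
    [0,0,-40],
    [0,0,-40],
    [0,0,-40],
    [0,0,-40],
    [-20,-30,0],
    [-20,-35,0],
    [-20,-35,0]
  ],
  "yaw": [0,0,0,0,0,0,0,0]
}}

```text
clock: 11.57
tcp_pos: [0.4332, -0.2742, 0.2843]
ee_rot: [3.134, 0.195, 0.003]
force: [-0.1, 0.3, 0.5]
opening: 0.0557
grip_force: 0.0
```

>>> {"fn": "jog_arm", "kwargs": {
  "hand": [0,0,0,0,0,0,0,0],
  "slide": [
    [-20,-35,0],
    [-20,-35,0],
    [-20,-35,0],
    [-10,-35,0],
    [0,0,0],
    [0,0,0],
    [0,0,0],
    [0,0,0]
  ],
  "yaw": [0,0,0,0,0,0,0,0]
}}

```text
clock: 12.23
tcp_pos: [0.3469, -0.1449, 0.283]
ee_rot: [3.135, 0.196, 0.0]
force: [-1.5, -0.2, -0.4]
opening: 0.0072
grip_force: 0.0
```

```bash
python3 - <<'E'
from h import *
p,d=optics.snapshot("top"); s,_=optics.snapshot("side"); cv2.imwrite("pics/tb.png",p[:,:,::-1])
o=np.hstack([cv2.resize(p[110:250,400:550],None,fx=2.5,fy=2.5),cv2.resize(s[40:180,290:440],None,fx=2.5,fy=2.5)])
cv2.imwrite("pics/bask.png",o[:,:,::-1])
m=optics.cut_out("top","comb")
for x in m[:2]:
    q=np.argwhere(x["mask"])[:,::-1]; X=pts("top",d,q); print(x["score"],x["position"],np.median(X,0).round(3))
hsv=cv2.cvtColor(p[:,:,::-1].copy(),cv2.COLOR_BGR2HSV)
w=win(hsv,(0,0,140),(180,80,255),(280,150,345,210)); print("case",rect("top",w,.042),(w>0).sum())
g=(w>0)&(abs(pts("top",d,np.argwhere(np.ones(w.shape))[:,::-1])[:,2].reshape(w.shape)-.042)<.012); print(rect("top",g,.042))
to((510,-365,200,-82.7))
E
```

```text
0.82 [445.3, 167.8] [ 0.547 -0.358  0.068]
case (array([523.6,  27.8, 103.9, 139.8,   6.5]), 155) 1621
(array([523.5,  28.7, 100. , 138. ,   6.5]), 153)
t 12.3833 tcp [ 346.7 -144.8  282.4] ydir -82.89 tilt -1.0 F [-0.5 -0.5  0.3] open 1.2 grip 0.0 q [-0.53 -0.52  1.94 -0.    1.72  0.91]
 -> (510, -365, 200, -82.7) slide [134.9 238.7  82.1] yaw -0.19
```

View pics/bask.png

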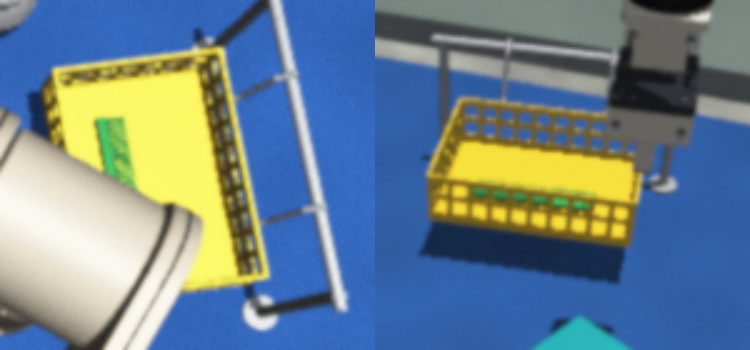

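The comb lies flat on the basket floor (left half about (115,150)), so that part is done. Next I'll place the opened fingers behind the case's near long side as a two-point pusher.

>>> {"fn": "jog_arm", "kwargs": {
  "hand": [85,85,85,85,85,85,85,85],
  "slide": [
    [20,-25,20],
    [20,-25,20],
    [20,-25,20],
    [20,-25,20],
    [20,-25,20],
    [22,-26,20],
    [0,0,20],
    [0,0,20]
  ],
  "yaw": [0.6,0,0,0,0,0,0,0]
}}

```text
clock: 13.05
tcp_pos: [0.4507, 0.0213, 0.1209]
ee_rot: [-3.136, -0.184, 0.003]
force: [-1.2, 0.4, 0.1]
opening: 0.0496
grip_force: 0.0
```

>>> {"fn": "jog_arm", "kwargs": {
  "hand": [85,85,85,85,85,85,85],
  "slide": [
    [0,0,25],
    [0,0,25],
    [0,0,25],
    [0,0,20],
    [0,0,15],
    [0,0,4],
    [0,0,0]
  ],
  "yaw": [0,0,0,0,0,0,0]
}}

```text
clock: 13.63
tcp_pos: [0.4488, 0.0197, 0.0069]
ee_rot: [-3.136, -0.179, 0.006]
force: [0.3, 0.8, 0.3]
opening: 0.0787
grip_force: 0.0
```

```bash
python3 - <<'E'
from h import *
to((449,19.8,8,-83.5))
E
```

```text
t 13.6333 tcp [448.8  19.7   6.9] ydir -83.47 tilt -0.99999 F [0.3 0.8 0.3] open 78.7 grip 0.0 q [-0.07 -0.05  2.09 -0.    1.11  1.39]
 -> (449, 19.8, 8, -83.5) slide [ 0.2 -0.1 -1.1] yaw 0.03
```

>>> {"fn": "jog_arm", "kwargs": {
  "hand": [85,85,85,85,85,85,85,85],
  "slide": [
    [5,0,0],
    [5,0,0],
    [5,0,0],
    [5,0,0],
    [5,0,0],
    [5,0,0],
    [5,0,0],
    [5,0,0]
  ],
  "yaw": [0,0,0,0,0,0,0,0]
}}

```text
clock: 14.3
tcp_pos: [0.4904, 0.0246, 0.0087]
ee_rot: [-3.136, -0.18, 0.0]
force: [-1.8, -0.3, 1.5]
opening: 0.0789
grip_force: 1.0
```

>>> {"fn": "jog_arm", "kwargs": {
  "hand": [85,85,85,85,85,85,85,85],
  "slide": [
    [5,0,0],
    [5,0,0],
    [5,0,0],
    [5,0,0],
    [5,0,0],
    [5,0,0],
    [5,0,0],
    [5,0,0]
  ],
  "yaw": [-1,-1,-1,-1,-1,-1,-1,-1]
}}

```text
clock: 14.97
tcp_pos: [0.5297, 0.0316, 0.0086]
ee_rot: [3.116, 0.401, -0.0]
force: [-2.1, -0.5, -0.0]
opening: 0.0793
grip_force: 0.8
```

>>> {"fn": "jog_arm", "kwargs": {
  "hand": [85,85,85,85,85,85,85,85],
  "slide": [
    [5,0,0],
    [5,0,0],
    [5,0,0],
    [5,0,0],
    [5,0,0],
    [5,0,0],
    [5,0,0],
    [5,0,0]
  ],
  "yaw": [-1,-1,-1,-1,-1,-1,-1,-1]
}}

```text
clock: 15.63
tcp_pos: [0.5677, 0.0441, 0.0086]
ee_rot: [-3.08, -0.617, 0.0]
force: [-1.7, -1.1, 0.7]
opening: 0.0791
grip_force: 0.7
```

```bash
cat >> h.py <<'E'
YF=23.2; C=np.array([678.3,225.1])
def inf(p): # world mm -> fence mm
    a=np.radians(YF); d=np.asarray(p)[:2]-C; return np.round([d@[np.cos(a),np.sin(a)],d@[-np.sin(a),np.cos(a)]],1)
def case():
    out=[]
    for n in("top","side"):
        p,d=optics.snapshot(n); hsv=cv2.cvtColor(p[:,:,::-1].copy(),cv2.COLOR_BGR2HSV)
        H=pts(n,d,np.argwhere(np.ones(d.shape))[:,::-1]).reshape(400,640,3)
        w=cv2.inRange(hsv,(0,0,120),(180,90,255))>0
        w&=(abs(H[:,:,2]-.042)<.012)&(H[:,:,0]>.45)&(H[:,:,0]<.76)&(H[:,:,1]<.26)&(H[:,:,1]>-.09)
        R,k=rect(n,w,.042); print(n,R,"fence",inf(R[:2]),"n",w.sum()); out.append((p,w))
    return out
E
python3 - <<'E'
from h import *
o=case(); cv2.imwrite("pics/push1.png",np.hstack([cv2.resize(o[0][0][80:220,220:370],None,fx=2.6,fy=2.6),cv2.resize(o[1][0][150:290,190:340],None,fx=2.6,fy=2.6)])[:,:,::-1])
to((449,19.8,8,-66.8))
E
```

```text
top [612.  116.3  23.9  28.   90.9] fence [-103.8  -73.9] n 76
side [619.8  75.5  98.2 147.4  23.5] fence [-112.7 -114.5] n 1114
t 15.7333 tcp [568.3  44.3   8.8] ydir -67.36 tilt -1.0 F [-0.3  0.4  0.8] open 78.9 grip 0.0 q [-0.01  0.25  1.76  0.    1.13  1.16]
 -> (449, 19.8, 8, -66.8) slide [-119.5  -23.3    0.7] yaw -0.56
```

View pics/push1.png

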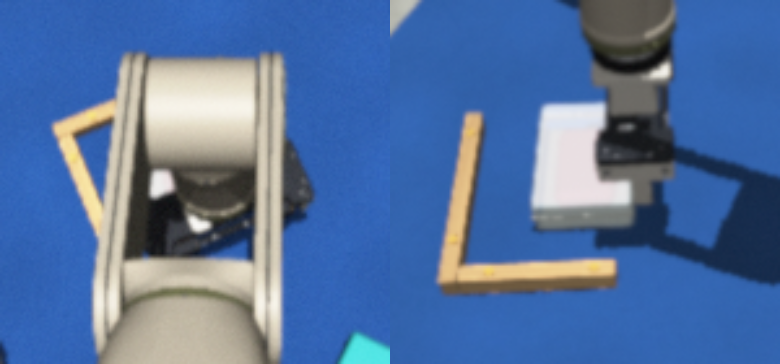

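The case is square to the battens, in the side half at (585,165) with about 60 mm to go, and the fingers are behind its long side. Continue to the long batten, then creep.

>>> {"fn": "jog_arm", "kwargs": {
  "hand": [85,85,85,85,85,85,85,85],
  "slide": [
    [5,0,0],
    [5,0,0],
    [5,0,0],
    [5,0,0],
    [5,0,0],
    [5,0,0],
    [5,0,0],
    [5,0,0]
  ],
  "yaw": [-0.5,0,0,0,0,0,0,0]
}}

```text
clock: 16.4
tcp_pos: [0.6046, 0.0598, 0.0086]
ee_rot: [-3.078, -0.628, 0.0]
force: [0.0, -0.6, -1.7]
opening: 0.0789
grip_force: 0.4
```

>>> {"fn": "jog_arm", "kwargs": {
  "hand": [85,85,85,85,85,85,85,85],
  "slide": [
    [3,0,0],
    [3,0,0],
    [3,0,0],
    [2,0,0],
    [2,0,0],
    [1,0,0],
    [1,0,0],
    [1,0,0]
  ],
  "yaw": [0,0,0,0,0,0,0,0]
}}

```text
clock: 17.07
tcp_pos: [0.6189, 0.0657, 0.0087]
ee_rot: [3.078, 0.628, -0.0]
force: [-1.6, -1.3, 1.9]
opening: 0.0791
grip_force: 1.0
```

```bash
python3 - <<'E'
from h import *
case(); to()
E
```

```text
top [673.  142.8  27.1  44.   91.1] fence [-37.3 -73.6] n 116
side [670.1  96.8  99.6 147.3  23.6] fence [ -58.1 -114.7] n 1088
t 17.1667 tcp [619.   65.8   8.7] ydir -66.93 tilt -1.0 F [-0.4 -0.6  0.8] open 79.3 grip 0.3 q [0.02 0.38 1.6  0.   1.16 1.19]
```

>>> {"fn": "jog_arm", "kwargs": {
  "hand": [85,85,85,85,85,85],
  "slide": [
    [1,0,0],
    [1,0,0],
    [1,0,0],
    [1,0,0],
    [1,0,0],
    [1,0,0]
  ],
  "yaw": [0,0,0,0,0,0]
}}

```text
clock: 17.67
tcp_pos: [0.6244, 0.0682, 0.0086]
ee_rot: [-3.078, -0.628, 0.0]
force: [-2.5, -1.5, 1.7]
opening: 0.0789
grip_force: 0.9
```

>>> {"fn": "jog_arm", "kwargs": {
  "hand": [85,85,85],
  "slide": [
    [1,0,0],
    [1,0,0],
    [1,0,0]
  ],
  "yaw": [0,0,0]
}}

```text
clock: 17.92
tcp_pos: [0.6272, 0.0694, 0.0087]
ee_rot: [-3.078, -0.628, -0.0]
force: [-2.0, -0.5, 1.4]
opening: 0.0787
grip_force: 1.0
```

>>> {"fn": "jog_arm", "kwargs": {
  "hand": [85,85],
  "slide": [
    [1,0,0],
    [1,0,0]
  ],
  "yaw": [0,0]
}}

```text
clock: 18.08
tcp_pos: [0.629, 0.0701, 0.0087]
ee_rot: [3.078, 0.628, -0.0]
force: [-2.8, -0.3, 1.3]
opening: 0.0792
grip_force: 1.0
```

>>> {"fn": "jog_arm", "kwargs": {
  "hand": [85,85],
  "slide": [
    [1,0,0],
    [1,0,0]
  ],
  "yaw": [0,0]
}}

```text
clock: 18.25
tcp_pos: [0.6296, 0.0704, 0.0085]
ee_rot: [3.078, 0.628, -0.005]
force: [-12.8, -4.3, 10.9]
opening: 0.0788
grip_force: 6.8
```

>>> {"fn": "jog_arm", "kwargs": {
  "hand": [85,85],
  "slide": [
    [1,0,0],
    [0,0,0]
  ],
  "yaw": [0,0]
}}

```text
clock: 18.42
tcp_pos: [0.6295, 0.0705, 0.0084]
ee_rot: [3.078, 0.628, -0.008]
force: [-14.2, -4.1, 11.2]
opening: 0.0787
grip_force: 7.3
```

```bash
python3 - <<'E'
from h import *
case(); to(); s=state(); print(s["ft_torque"], inf(s["tcp_pos"]*1000))
E
```

```text
top [687.6 151.9  30.6  47.6 104.3] fence [-20.3 -70.9] n 133
side [681.2 101.1  98.5 147.1  23.4] fence [ -46.2 -115.1] n 1065
t 18.5167 tcp [629.6  70.5   8.5] ydir -66.96 tilt -0.99999 F [-14.5  -4.3  10.1] open 79.2 grip 7.2 q [ 0.03  0.41  1.56 -0.    1.18  1.2 ]
[-0.9176974   1.93143248 -0.28749465] [-105.7 -122.9]
```

Flush on the long batten. Back off, lift, turn 90° and go behind the case's free end.

>>> {"fn": "jog_arm", "kwargs": {
  "hand": [85,85,85,85,85,85,85,85],
  "slide": [
    [-3,0,0],
    [-20,0,0],
    [0,0,-20],
    [0,0,-40],
    [0,0,-40],
    [0,0,-20],
    [0,0,0],
    [0,0,0]
  ],
  "yaw": [0,0,0,0,0,0,-7,-7]
}}

```text
clock: 19.18
tcp_pos: [0.6129, 0.0625, 0.132]
ee_rot: [2.974, 1.006, 0.01]
force: [-0.4, -0.3, -0.9]
opening: 0.0787
grip_force: 0.0
```

>>> {"fn": "jog_arm", "kwargs": {
  "hand": [45,45,45,45,45,45,45,45],
  "slide": [
    [0,0,0],
    [0,0,0],
    [0,0,0],
    [0,0,0],
    [0,0,0],
    [0,0,0],
    [0,0,0],
    [0,0,0]
  ],
  "yaw": [-7,-7,-7,-7,-7,-7,-7,-7]
}}

```text
clock: 19.85
tcp_pos: [0.6109, 0.0624, 0.1287]
ee_rot: [2.154, 2.286, 0.001]
force: [0.6, 0.2, 0.2]
opening: 0.0419
grip_force: 0.0
```

>>> {"fn": "jog_arm", "kwargs": {
  "hand": [45,45,45,45],
  "slide": [
    [0,0,0],
    [0,0,0],
    [0,0,0],
    [0,0,0]
  ],
  "yaw": [-7,-7,-6,0]
}}

```text
clock: 20.18
tcp_pos: [0.6109, 0.0624, 0.1287]
ee_rot: [1.725, 2.625, 0.001]
force: [-0.2, 0.4, 0.5]
opening: 0.0417
grip_force: 0.0
```

```bash
python3 - <<'E'
from h import *
case(); to((711.2,8.6,8,23.2))
E
```

```text
top [662.3 137.5  43.9 102.2 113. ] fence [-49.2 -74.2] n 429
side [680.9 101.3  98.3 147.3  23.1] fence [ -46.4 -114.8] n 1547
t 20.2833 tcp [610.8  62.4 128.7] ydir 22.86 tilt -1.0 F [ 0.9 -0.3  0. ] open 41.4 grip 0.0 q [ 0.02  0.22  1.55  0.    1.37 -0.38]
 -> (711.2, 8.6, 8, 23.2) slide [-88.5  71.6 120.8] yaw -0.34
```

>>> {"fn": "jog_arm", "kwargs": {
  "hand": [45,45,45,45,45,45,45,45],
  "slide": [
    [-31,24,0],
    [-31,24,0],
    [-31,24,0],
    [0,0,30],
    [0,0,40],
    [0,0,30],
    [0,0,15],
    [0,0,5]
  ],
  "yaw": [-0.3,0,0,0,0,0,0,0]
}}

```text
clock: 20.95
tcp_pos: [0.7104, 0.0055, 0.0039]
ee_rot: [-1.725, -2.618, 0.005]
force: [-0.9, -0.0, -0.0]
opening: 0.0419
grip_force: 0.0
```

>>> {"fn": "jog_arm", "kwargs": {
  "hand": [45,45,45,45,45,45,45],
  "slide": [
    [0,0,0],
    [4,0,0],
    [4,0,0],
    [4,0,0],
    [4,0,0],
    [4,0,0],
    [4,0,0]
  ],
  "yaw": [0,0,0,0,0,0,0]
}}

```text
clock: 21.53
tcp_pos: [0.7046, 0.0275, 0.0099]
ee_rot: [1.724, 2.624, 0.001]
force: [0.9, -2.8, 1.4]
opening: 0.042
grip_force: 1.0
```

```bash
python3 - <<'E'
from h import *
o=case(); to(); print(inf(state()["tcp_pos"]*1000))
cv2.imwrite("pics/push2.png",np.hstack([cv2.resize(o[0][0][80:220,220:370],None,fx=2.6,fy=2.6),cv2.resize(o[1][0][150:290,190:340],None,fx=2.6,fy=2.6)])[:,:,::-1])
E
```

```text
top [729.4  87.6  19.1  48.6 179.6] fence [  -7.2 -146.5] n 129
side [676.  109.2  98.6 148.7  23.3] fence [ -47.8 -105.6] n 1590
t 21.6333 tcp [703.8  28.2   9.1] ydir 23.4 tilt -1.0 F [-0.7 -0.7 -0.3] open 41.9 grip 0.0 q [-0.03  0.57  1.33  0.    1.23 -0.44]
[ -54.1 -191.1]
```

View pics/push2.png

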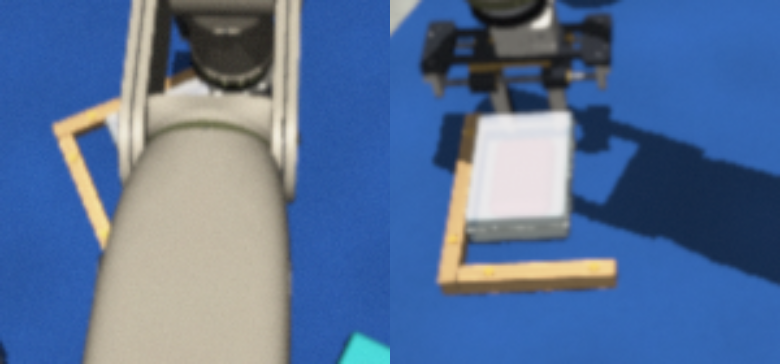

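The case lies along the long batten (right half, (520,170)), with about 40 mm to go to the short batten. Push on, then creep.

>>> {"fn": "jog_arm", "kwargs": {
  "hand": [45,45,45,45,45,45,45,45],
  "slide": [
    [4,0,0],
    [4,0,0],
    [4,0,0],
    [4,0,0],
    [4,0,0],
    [4,0,0],
    [4,0,0],
    [4,0,0]
  ],
  "yaw": [0,0,0,0,0,0,0,0]
}}

```text
clock: 22.3
tcp_pos: [0.691, 0.0571, 0.0086]
ee_rot: [-1.726, -2.625, 0.0]
force: [1.0, -1.5, 1.8]
opening: 0.0415
grip_force: 0.9
```

>>> {"fn": "jog_arm", "kwargs": {
  "hand": [45,45,45,45,45,45],
  "slide": [
    [2,0,0],
    [1,0,0],
    [1,0,0],
    [1,0,0],
    [1,0,0],
    [1,0,0]
  ],
  "yaw": [0,0,0,0,0,0]
}}

```text
clock: 22.8
tcp_pos: [0.6884, 0.063, 0.0086]
ee_rot: [-1.726, -2.625, 0.0]
force: [0.5, -1.1, 1.4]
opening: 0.0415
grip_force: 0.8
```

```bash
python3 - <<'E'
from h import *
case(); to(); print(inf(state()["tcp_pos"]*1000))
E
```

```text
top [710.6 126.7  25.4  54.7 179.6] fence [  -9.1 -103.2] n 132
side [661.6 143.8  99.8 149.8  24.4] fence [-47.4 -68.1] n 1721
t 22.9 tcp [688.3  63.2   8.6] ydir 23.37 tilt -1.0 F [ 0.9 -0.7 -1. ] open 42.2 grip 0.3 q [ 0.02  0.54  1.38  0.    1.22 -0.39]
[ -54.6 -152.7]
```

>>> {"fn": "jog_arm", "kwargs": {
  "hand": [45,45,45,45],
  "slide": [
    [1,0,0],
    [1,0,0],
    [1,0,0],
    [0,0,0]
  ],
  "yaw": [0,0,0,0]
}}

```text
clock: 23.23
tcp_pos: [0.6871, 0.0661, 0.0086]
ee_rot: [-1.725, -2.625, 0.0]
force: [-0.2, 0.2, -0.4]
opening: 0.042
grip_force: 0.2
```

>>> {"fn": "jog_arm", "kwargs": {
  "hand": [45,45,45],
  "slide": [
    [1,0,0],
    [1,0,0],
    [0,0,0]
  ],
  "yaw": [0,0,0]
}}

```text
clock: 23.48
tcp_pos: [0.6868, 0.0662, 0.0088]
ee_rot: [1.726, 2.623, -0.002]
force: [1.8, -6.3, -0.1]
opening: 0.0423
grip_force: 3.4
```

>>> {"fn": "jog_arm", "kwargs": {
  "hand": [45,45],
  "slide": [
    [1,0,0],
    [0,0,0]
  ],
  "yaw": [0,0]
}}

```text
clock: 23.65
tcp_pos: [0.6867, 0.0663, 0.0089]
ee_rot: [1.726, 2.622, -0.003]
force: [2.0, -10.0, -0.3]
opening: 0.042
grip_force: 5.0
```

Contact with the short batten. Back off, lift and look from a clear position.

>>> {"fn": "jog_arm", "kwargs": {
  "hand": [45,45,45,45,45,45,45,45],
  "slide": [
    [1,0,0],
    [0,0,0],
    [-5,0,0],
    [-20,0,0],
    [0,0,-20],
    [0,0,-40],
    [0,0,-40],
    [0,0,-20]
  ],
  "yaw": [0,0,0,0,0,0,0,0]
}}

```text
clock: 24.32
tcp_pos: [0.6975, 0.0469, 0.1342]
ee_rot: [1.723, 2.622, 0.006]
force: [0.9, 0.0, 0.9]
opening: 0.0419
grip_force: 0.0
```

>>> {"fn": "jog_arm", "kwargs": {
  "hand": [85,85,85,85,85,85,85,85],
  "slide": [
    [0,-35,0],
    [0,-38,0],
    [0,-38,0],
    [0,-38,0],
    [0,-38,0],
    [0,-38,0],
    [0,0,0],
    [0,0,0]
  ],
  "yaw": [7,7,7,7,7,7,7,7]
}}

```text
clock: 24.98
tcp_pos: [0.4735, 0.0258, 0.1279]
ee_rot: [-2.759, -1.5, 0.001]
force: [0.7, -0.3, -0.1]
opening: 0.0788
grip_force: 0.0
```

```bash
python3 - <<'E'
from h import *
o=case(); to(); print(inf(state()["tcp_pos"]*1000))
cv2.imwrite("pics/chk.png",np.hstack([cv2.resize(o[0][0][90:200,220:340],None,fx=3.3,fy=3.3,interpolation=2),cv2.resize(o[1][0][170:280,190:310],None,fx=3.3,fy=3.3,interpolation=2)])[:,:,::-1])
E
```

```text
top [650.  195.7  56.  123.   82.3] fence [-37.6 -15.9] n 576
side [658.4 148.4 100.4 146.4  23.4] fence [-48.5 -62.7] n 1716
t 25.0833 tcp [476.   25.4 128.9] ydir -32.75 tilt -1.0 F [-0.4 -0.3  0.6] open 79.1 grip 0.0 q [-0.05 -0.15  1.93  0.    1.36  0.52]
[-264.6 -103.9]
```

View pics/chk.png

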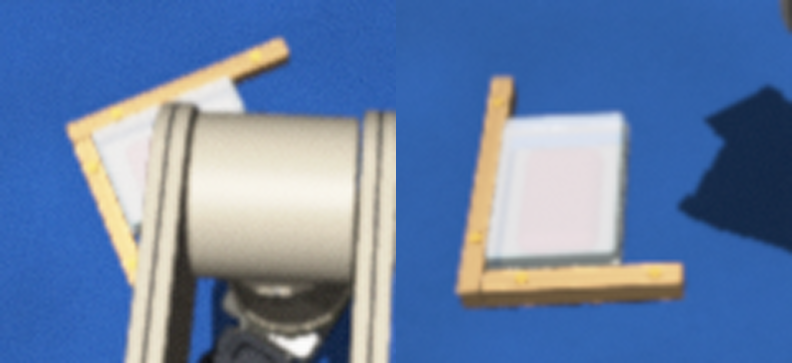

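The case sits in the corner with only a small possible gap at the long batten (side estimate is about 2 mm off its flush reading). I'll reseat with a press on the long side, then on the end.

>>> {"fn": "jog_arm", "kwargs": {
  "hand": [70,70,70,70,70],
  "slide": [
    [0,0,0],
    [0,0,0],
    [0,0,0],
    [0,0,0],
    [0,0,0]
  ],
  "yaw": [7,7,7,7,6.1]
}}

```text
clock: 25.5
tcp_pos: [0.4769, 0.0251, 0.1287]
ee_rot: [-3.077, -0.632, 0.0]
force: [-0.1, -0.4, -0.4]
opening: 0.0654
grip_force: 0.0
```

```bash
python3 - <<'E'
from h import *
to((591,111.6,9,-66.8))
E
```

```text
t 25.5 tcp [476.9  25.1 128.7] ydir -66.79 tilt -1.0 F [-0.1 -0.4 -0.4] open 65.4 grip 0.0 q [-0.06 -0.14  1.93  0.    1.36  1.11]
 -> (591, 111.6, 9, -66.8) slide [139.  -34.4 119.7] yaw 0.01
```

>>> {"fn": "jog_arm", "kwargs": {
  "hand": [70,70,70,70,70,70,70,70],
  "slide": [
    [34,-9,0],
    [35,-9,0],
    [35,-8,0],
    [35,-8,0],
    [0,0,40],
    [0,0,40],
    [0,0,25],
    [0,0,14]
  ],
  "yaw": [0,0,0,0,0,0,0,0]
}}

```text
clock: 26.17
tcp_pos: [0.5879, 0.1112, 0.0047]
ee_rot: [-3.075, -0.641, 0.01]
force: [-0.0, 0.4, 0.5]
opening: 0.0651
grip_force: 0.0
```

>>> {"fn": "jog_arm", "kwargs": {
  "hand": [70,70,70,70,70,70,70,70],
  "slide": [
    [0,0,0],
    [3,0,0],
    [3,0,0],
    [3,0,0],
    [2,0,0],
    [2,0,0],
    [1,0,0],
    [0,0,0]
  ],
  "yaw": [0,0,0,0,0,0,0,0]
}}

```text
clock: 26.83
tcp_pos: [0.6041, 0.1168, 0.0102]
ee_rot: [3.077, 0.634, 0.001]
force: [-1.4, 0.9, 0.1]
opening: 0.065
grip_force: 0.0
```

```bash
python3 - <<'E'
from h import *
to(); print(inf(state()["tcp_pos"]*1000))
E
```

```text
t 26.8333 tcp [604.1 116.8  10.2] ydir -66.72 tilt -1.0 F [-1.4  0.9  0.1] open 65.0 grip 0.0 q [0.11 0.36 1.62 0.   1.16 1.27]
[-110.9  -70.3]
```

>>> {"fn": "jog_arm", "kwargs": {
  "hand": [70,70,70,70,70],
  "slide": [
    [1,0,0],
    [1,0,0],
    [1,0,0],
    [1,0,0],
    [0,0,0]
  ],
  "yaw": [0,0,0,0,0]
}}

```text
clock: 27.25
tcp_pos: [0.6073, 0.1183, 0.0096]
ee_rot: [-3.077, -0.634, 0.0]
force: [0.1, 0.0, -0.3]
opening: 0.0651
grip_force: 0.0
```

>>> {"fn": "jog_arm", "kwargs": {
  "hand": [70,70,70],
  "slide": [
    [1,0,0],
    [1,0,0],
    [0,0,0]
  ],
  "yaw": [0,0,0]
}}

```text
clock: 27.5
tcp_pos: [0.6088, 0.119, 0.0095]
ee_rot: [3.077, 0.633, -0.001]
force: [-3.1, -1.1, 1.4]
opening: 0.0653
grip_force: 1.3
```

```bash
python3 - <<'E'
from h import *
to(); print(inf(state()["tcp_pos"]*1000))
E
```

```text
t 27.5 tcp [608.8 119.    9.5] ydir -66.74 tilt -1.0 F [-3.1 -1.1  1.4] open 65.3 grip 1.3 q [ 0.11  0.37  1.6  -0.    1.17  1.28]
[-105.7  -70.2]
```

>>> {"fn": "jog_arm", "kwargs": {
  "hand": [70,70,70],
  "slide": [
    [1,0,0],
    [1,0,0],
    [0,0,0]
  ],
  "yaw": [0,0,0]
}}

```text
clock: 27.75
tcp_pos: [0.6088, 0.119, 0.0094]
ee_rot: [3.077, 0.633, -0.008]
force: [-13.5, -4.0, 10.1]
opening: 0.0653
grip_force: 6.6
```

>>> {"fn": "jog_arm", "kwargs": {
  "hand": [70,70],
  "slide": [
    [1,0,0],
    [0,0,0]
  ],
  "yaw": [0,0]
}}

```text
clock: 27.92
tcp_pos: [0.6088, 0.1191, 0.0092]
ee_rot: [3.077, 0.633, -0.011]
force: [-17.0, -5.4, 13.1]
opening: 0.0649
grip_force: 9.1
```

```bash
python3 - <<'E'
from h import *
to(); print(inf(state()["tcp_pos"]*1000)); case()
E
```

```text
t 27.9167 tcp [608.8 119.1   9.2] ydir -66.76 tilt -0.99997 F [-17.   -5.4  13.1] open 64.9 grip 9.1 q [ 0.11  0.38  1.6  -0.    1.17  1.28]
[-105.7  -70.1]
top [662.6 206.8  21.5  45.2 116.7] fence [-21.6 -10.6] n 112
side [660.  149.2  99.5 146.2  23. ] fence [-46.7 -62.6] n 1151
```

Firm contact on the long batten, and the side reading is back at its flush value. Now reseat the end.

>>> {"fn": "jog_arm", "kwargs": {
  "hand": [70,70,70,70,70,70,70,70],
  "slide": [
    [-4,0,0],
    [-20,0,0],
    [0,0,-20],
    [0,0,-40],
    [0,0,-40],
    [0,0,-20],
    [0,0,0],
    [0,0,0]
  ],
  "yaw": [0,0,0,0,0,0,-7,-7]
}}

```text
clock: 28.68
tcp_pos: [0.592, 0.111, 0.1329]
ee_rot: [2.973, 1.011, 0.01]
force: [-0.9, 0.5, 0.0]
opening: 0.0651
grip_force: 0.0
```

>>> {"fn": "jog_arm", "kwargs": {
  "hand": [45,45,45,45,45,45,45,45],
  "slide": [
    [0,0,0],
    [0,0,0],
    [0,0,0],
    [0,0,0],
    [0,0,0],
    [0,0,0],
    [0,0,0],
    [0,0,0]
  ],
  "yaw": [-7,-7,-7,-7,-7,-7,-7,-7]
}}

```text
clock: 29.35
tcp_pos: [0.5901, 0.1108, 0.1297]
ee_rot: [2.15, 2.29, 0.001]
force: [-0.4, 0.6, 0.4]
opening: 0.0419
grip_force: 0.0
```

>>> {"fn": "jog_arm", "kwargs": {
  "hand": [45,45,45,45],
  "slide": [
    [0,0,0],
    [0,0,0],
    [0,0,0],
    [0,0,0]
  ],
  "yaw": [-7,-7,-6,0]
}}

```text
clock: 29.68
tcp_pos: [0.59, 0.1108, 0.1297]
ee_rot: [1.721, 2.628, 0.001]
force: [0.0, 0.7, 0.2]
opening: 0.0419
grip_force: 0.0
```

```bash
python3 - <<'E'
from h import *
a=np.radians(YF); X=np.array([np.cos(a),np.sin(a)]);Y=np.array([-X[1],X[0]]); q=C-54*X-172*Y
to((*q.round(1),9,23.2)); case()
E
```

```text
t 29.6833 tcp [590.  110.8 129.7] ydir 23.56 tilt -1.0 F [0.  0.7 0.2] open 41.9 grip 0.0 q [ 0.1   0.19  1.59  0.    1.36 -0.31]
 -> (np.float64(696.4), np.float64(45.7), 9, 23.2) slide [-102.2   71.4  120.7] yaw 0.36
top [639.2 190.5  33.2 102.  113.7] fence [-49.6 -16.4] n 292
side [660.2 149.7  99.5 147.2  23.3] fence [-46.3 -62.2] n 1711
```

>>> {"fn": "jog_arm", "kwargs": {
  "hand": [45,45,45,45,45,45,45,45],
  "slide": [
    [-34,24,0],
    [-34,24,0],
    [-34,24,0],
    [0,0,30],
    [0,0,40],
    [0,0,30],
    [0,0,15],
    [0,0,5]
  ],
  "yaw": [0.3,0,0,0,0,0,0,0]
}}

```text
clock: 30.45
tcp_pos: [0.693, 0.0451, 0.0051]
ee_rot: [-1.735, -2.612, 0.006]
force: [-0.7, -0.5, -0.7]
opening: 0.0417
grip_force: 0.0
```

>>> {"fn": "jog_arm", "kwargs": {
  "hand": [45,45,45,45,45,45,45,45],
  "slide": [
    [0,0,0],
    [4,0,0],
    [4,0,0],
    [4,0,0],
    [4,0,0],
    [4,0,0],
    [1,0,0],
    [0,0,0]
  ],
  "yaw": [0,0,0,0,0,0,0,0]
}}

```text
clock: 31.12
tcp_pos: [0.6877, 0.065, 0.01]
ee_rot: [1.734, 2.62, 0.0]
force: [0.2, 1.0, -0.1]
opening: 0.0419
grip_force: 0.0
```

>>> {"fn": "jog_arm", "kwargs": {
  "hand": [45,45,45],
  "slide": [
    [1,0,0],
    [1,0,0],
    [0,0,0]
  ],
  "yaw": [0,0,0]
}}

```text
clock: 31.37
tcp_pos: [0.687, 0.0662, 0.0096]
ee_rot: [-1.735, -2.619, 0.0]
force: [-0.4, -0.6, -0.1]
opening: 0.0418
grip_force: 0.0
```

```bash
python3 - <<'E'
from h import *
to(); print(inf(state()["tcp_pos"]*1000))
E
```

```text
t 31.3667 tcp [687.   66.2   9.6] ydir 22.96 tilt -1.0 F [-0.4 -0.6 -0.1] open 41.8 grip 0.0 q [ 0.02  0.54  1.38 -0.    1.22 -0.38]
[ -54.6 -149.5]
```

>>> {"fn": "jog_arm", "kwargs": {
  "hand": [45,45,45],
  "slide": [
    [1,0,0],
    [1,0,0],
    [0,0,0]
  ],
  "yaw": [-0.3,0,0]
}}

```text
clock: 31.62
tcp_pos: [0.6868, 0.0664, 0.0098]
ee_rot: [1.728, 2.622, -0.002]
force: [1.5, -6.1, 0.0]
opening: 0.0419
grip_force: 3.2
```

>>> {"fn": "jog_arm", "kwargs": {
  "hand": [45,45,45],
  "slide": [
    [1,0,0],
    [1,0,0],
    [0,0,0]
  ],
  "yaw": [0,0,0]
}}

```text
clock: 31.87
tcp_pos: [0.6867, 0.0665, 0.0102]
ee_rot: [1.728, 2.619, -0.003]
force: [3.4, -12.2, -0.6]
opening: 0.0418
grip_force: 6.4
```

```bash
python3 - <<'E'
from h import *
to(); print(inf(state()["tcp_pos"]*1000))
E
```

```text
t 31.8667 tcp [686.7  66.5  10.2] ydir 23.17 tilt -0.99999 F [  3.4 -12.2  -0.6] open 41.8 grip 6.4 q [ 0.02  0.54  1.38 -0.    1.22 -0.38]
[ -54.8 -149.1]
```

Both contacts are firm. Withdraw and check the whole scene.

>>> {"fn": "jog_arm", "kwargs": {
  "hand": [45,45,45,45,45,45,45,45],
  "slide": [
    [-5,0,0],
    [-20,0,0],
    [0,0,-20],
    [0,0,-40],
    [0,0,-40],
    [0,0,-40],
    [0,0,-40],
    [0,0,-20]
  ],
  "yaw": [0,0,0,0,0,0,0,0]
}}

```text
clock: 32.53
tcp_pos: [0.6973, 0.0471, 0.2166]
ee_rot: [1.724, 2.619, 0.007]
force: [1.2, -0.1, 0.6]
opening: 0.0418
grip_force: 0.0
```

>>> {"fn": "jog_arm", "kwargs": {
  "hand": [45,45,45,45,45,45,45,45],
  "slide": [
    [-20,-30,0],
    [-20,-35,0],
    [-20,-35,0],
    [-20,-35,0],
    [-20,-35,0],
    [-20,-35,0],
    [-20,-30,0],
    [-10,-10,0]
  ],
  "yaw": [0,0,0,0,0,0,0,0]
}}

```text
clock: 33.2
tcp_pos: [0.5268, -0.1908, 0.2098]
ee_rot: [-1.731, -2.622, 0.002]
force: [1.0, 0.7, -0.8]
opening: 0.042
grip_force: 0.0
```

>>> {"fn": "jog_arm", "kwargs": {
  "hand": [45,45,45,45,45,45],
  "slide": [
    [-30,0,0],
    [-35,0,0],
    [-35,0,0],
    [-35,0,0],
    [-20,0,0],
    [0,0,0]
  ],
  "yaw": [0,0,0,0,0,0]
}}

```text
clock: 33.7
tcp_pos: [0.5908, -0.3338, 0.2085]
ee_rot: [-1.731, -2.621, 0.001]
force: [-0.2, -0.2, 0.4]
opening: 0.0417
grip_force: 0.0
```

```bash
python3 - <<'E'
from h import *
o=case(); to()
for n,T in(("side","lota"),("side","cup"),("side","clipper")):
    print(T,[(np.round(x["position"]),round(x["score"],2)) for x in optics.mark_of(n,T)[:2]])
a,b=o[0][0],o[1][0]
v=np.hstack([cv2.resize(a[90:190,225:325],(400,400),interpolation=2),cv2.resize(b[180:280,200:300],(400,400),interpolation=2)])
cv2.imwrite("pics/fin.png",v[:,:,::-1])
E
```

```text
top [659.5 141.8 103.8 138.5  23.2] fence [-50.1 -69.2] n 1519
side [659.4 148.7 101.1 146.2  23. ] fence [-47.5 -62.8] n 1720
t 33.8 tcp [ 590.5 -330.4  208.8] ydir 23.21 tilt -1.0 F [-0.8  0.7 -1.1] open 41.9 grip 0.0 q [-0.59  0.34  1.26  0.    1.54 -0.99]
lota [(array([270., 143.]), 0.94)]
cup [(array([304., 329.]), 0.88)]
clipper [(array([212., 312.]), 0.59)]
```

View pics/fin.png

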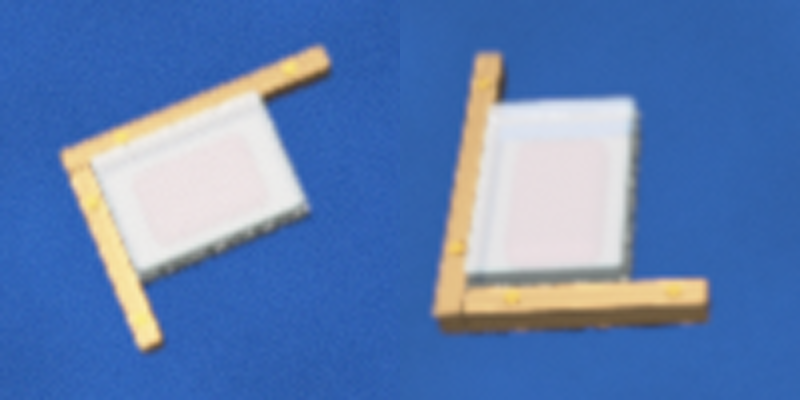

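Home on both sides: the top view gives fence (-50, -69) mm and 23.2°, and the other things have not moved. Handing in.

```bash
python3 -c "
from workcell import r
print(r.job_done())"
```

```text
the job is handed in; nothing more can be done
None
```

The comb is in the basket and the soap case is home in the corner, flush with both battens as far as the cameras and contact forces show; the lota, cup and clipper were not touched, and the job was handed in at about 34 s.

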